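Close the mesh of a small hive floor with its board

TASK

Close the mesh window of the small pine hive floor with the longer of the two boards: hold the board tilted, hook one end under the wooden lip of the hive floor, then bring the other end down so that the board lies flat on the seat inside the rim, and let go. Leave the shorter board and the amber jar where they are.

Things in the scene. Friction and masses are not known exactly. Their poses are not given: they have to be found in the camera images.
- hive_floor: Fixed pine tray, 226 (x) by 166 (y) mm, dark mesh inside. Origin: centre of underside, on the counter; z up. Flat seat 16 mm high, x -97 to 97, y -67 to 67 mm; rim all round 16 mm thick, top 38 mm high. Its -x end, roughly towards the robot, has a full-width lip over the seat from x -97 to -71 mm, underside 38, top 48 mm high. 168 mm stay open: the board enters only tilted, end under the lip.
- long_board: The board to fit: loose plywood, 180 (x) by 110 (y) by 8 (z) mm, about 0.14 kg, lying flat on the counter. Origin: centre of its underside; z up, to the side with the grip. Mid-top stands a pine grip bar 20 (x) by 70 (y) mm, from height 8 to 44 mm. Both ends are alike: either may go under the lip.
- short_board: Bystander of the same make but only 120 (x) by 110 (y) by 8 mm, same grip bar; too short for the hive floor. Origin: centre of its underside. To be left alone.
- jar: Squat closed amber glass jar, 72 mm across, 75 mm high, standing on the counter. Origin: centre of its underside. To be left alone.
Things that resemble listed ones, but are neither listed nor needed, are in the scene too. What is shaped like the long_board but green or purple is not meant.

How it is judged:
On the way:
1. the long board is tilted (over 4 degrees) with one end in under the lip (angle between long_board's own z axis and vertical between 0.07 and 0.9 rad and x of long_board in the frame of hive_floor between -0.03 and 0.012 m and y of long_board in the frame of hive_floor between -0.02 and 0.02 m and z of long_board in the frame of hive_floor below 0.08 m), for 0.1 s.
At the end, for the whole second after the job is handed in: The long board lies at rest on the seat, one end under the lip: flat within 3 degrees, centred within 12 mm along and 16 mm across, in line within 11 degrees, underside within 4 mm of the seat height. Short board and jar within 30 mm of their starts, jar upright (x of long_board in the frame of hive_floor between -0.012 and 0.012 m and y of long_board in the frame of hive_floor between -0.016 and 0.016 m and z of long_board in the frame of hive_floor between 0.012 and 0.02 m and angle between long_board's own z axis and vertical below 0.05 rad and angle between the x axis of long_board and the x axis of hive_floor, either way round below 0.2 rad and linear speed of long_board below 0.02 m/s and angular speed of long_board below 0.1 rad/s and distance of each of short_board, jar from where it was at the start of the episode below 0.03 m and angle between jar's own z axis and vertical below 0.2 rad); the robot touches nothing.
It fails at once if the short board is moved by more than 30 mm (distance of short_board from where it was at the start of the episode above 0.03 m).
It fails at once if the jar is moved by more than 30 mm or tipped (distance of jar from where it was at the start of the episode above 0.03 m or angle between jar's own z axis and vertical above 0.3 rad).
It also fails if it takes over 45 s, if anything falls off the work surface, if the arm or the gripper's body presses on something with over 40 N, if the wrist force passes 120 N, or if a joint passes its speed limit or range.

ROBOT

A 7-joint arm with a two-finger parallel gripper is mounted at the origin on the work surface. World frame = base frame: x ahead of the robot, y to its left, z up, the work surface at z = 0. Lengths are in m, angles in rad, forces in N, time in s.
With the tool pointing down it reaches from about 0.425 to 0.925 m from the base axis. Payload 6.8 kg.
Tool frame: the origin (TCP) lies on the front face of the gripper's body, between the roots of the fingers; the fingertips stand 73 mm ahead of it and the grasp point (between the pads) lies 54 mm ahead of it (env.nose_length is the distance from the TCP to the fingertips, in m); z points along the fingers, y is the line along which they close (so a half turn about z gives the same grasp; the last joint's range is limited). The gripper opens to 85 mm and grips with 20 to 120 N. Pads are 22 mm wide; open, the fingers measure 114 mm over their backs; the gripper's body (76 mm by 85 mm) begins 54 mm behind the grasp point. The pads swing forward as they close: fully open they stand 13 mm farther back than shut.
Start: joints at [1.157, 0.477, 0.022, 1.555, -0.011, 1.109, -0.083], TCP at [0.203, -0.644, 0.304] pointing down, gripper open.
Joint ranges: [-2.96, 2.96], [-0.34, 2.1], [-1.41, 1.46], [0.24, 2.44], [-1.37, 4.51], [0.17, 1.92], [-2.96, 2.96]. Speed limits (rad/s): [2.39, 2.39, 3.14, 3.14, 3.14, 3.14, 3.14].

INTERFACE

Orientations are given as a unit quaternion [w, x, y, z].
In Python, from cell import env, kin, camera, calibration, job gives the robot as it stands. The module is installed in compiled form; this text tells all that it offers. Calls block until the motion is done:
- env.reach(position, orientation): joint-space move of the TCP to a pose.
- env.movel(position, velocity=0.15, rot=None, stop_force=None): straight line of the TCP; rot=None keeps the orientation; velocity is the mean speed in m/s. With stop_force (N) it stops when the force on the tool has changed by that much, and returns True; else False.
- env.goto_joints(angles): joint-space move.
- env.grip(opening, f_grip=None): finger opening in m; f_grip is the grip in N (None keeps the last); returns when the fingers have stopped.
- env.dwell(seconds).
- kin.inverse_kinematics(position, orientation): joint angles nearest the present ones, or None.
- env.get_state(): the state.
- camera(name): name is "scene" or "side" or "wrist"; returns (picture, depth): 400x640x3 uint8, blue, green, red; 400x640 float32, m along the optical axis (not along the pixel's ray), 0 where there is no reading.
- calibration(name): a dict with "fx", "fy", "cx", "cy" (pixels), "k1" (the pictures are not rectified: a ray, as slopes to the right and down, at radius r is drawn at 1 + k1 r^2 times it, then the intrinsics apply), "rvec" (rotation vector, rad) and "tvec" (3), from world to camera coordinates, as OpenCV has them. Camera axes: x right, y down, z forward; pixel columns grow to the right and rows downward; lengths in m; the calibration is good to about 2 mm. A picture is of the moment at which its call begins: read the wrist's pose just before it. calibration takes no time and is no camera call; for the wrist camera it gives the pose at the moment of the call.
A pose or a line that the arm cannot do raises env.PlanningError and nothing moves.
- job.job_done(): hands the job in; it is judged then, once.
The state is a dict: "time": time; "qpos": joint angles; "joint_velocities": joint speeds; "joint_torque": joint torques, N m; "tcp_pos": TCP position; "orientation": TCP orientation; "force": force on the tool from outside, world axes, zero at the start; "torque": the same for the moment, N m; "opening": finger opening in m; "gripper_force": force on a finger pad.
Only numpy, scipy, OpenCV 4.12 (cv2) and the standard library are available. Lean on these libraries where they do the work, as an engineer would, in place of code of your own. Each camera call takes 0.05 s, during which the arm holds its last target. There are 200 camera calls.

## Working session

There is one attempt and no reset: what is moved stays moved. The work goes in short steps, each a Python script; the robot and the scene stay as the last script left them, time stands still between calls to the robot, and variables do not carry over. Pictures are saved under pics/ and viewed, at most 10 in all, crops included, and the job is handed in when it is done.

```bash
mkdir -p pics; cat > h.py <<'E'
import numpy as np, cv2
from cell import env, kin, camera, calibration, job
from scipy.spatial.transform import Rotation as R
def rays(c,uv):
    K=np.array([[c['fx'],0,c['cx']],[0,c['fy'],c['cy']],[0,0,1.]])
    uv=np.asarray(uv,float).reshape(-1,2)
    d=(uv-[c['cx'],c['cy']])/[c['fx'],c['fy']]
    s=d.copy()
    for _ in range(20): s=d/(1+c['k1']*(s**2).sum(1,keepdims=True))
    return np.c_[s,np.ones(len(s))]
def world(c,uv,dep):
    Rm=cv2.Rodrigues(np.array(c['rvec'],float))[0]; t=np.array(c['tvec'],float).ravel()
    return (rays(c,uv)*np.asarray(dep).reshape(-1,1)-t)@Rm
def onplane(c,uv,z):
    Rm=cv2.Rodrigues(np.array(c['rvec'],float))[0]; t=np.array(c['tvec'],float).ravel()
    o=-t@Rm; d=rays(c,uv)@Rm
    return o+d*((z-o[2])/d[:,2])[:,None]
E
python3 - <<'E'
from h import *
for n in ['scene','side','wrist']:
    c=calibration(n); p,d=camera(n); cv2.imwrite(f'pics/{n}0.png',p); np.savez(f'pics/{n}0.npz',p=p,d=d,**{k:np.array(v) for k,v in c.items()})
    Rm=cv2.Rodrigues(np.array(c['rvec'],float))[0]; print(n,c['fx'],c['k1'],-np.array(c['tvec']).ravel()@Rm,Rm[2],(d>0).mean())
print(env.get_state())
E
```

```text
scene 378.17118990657656 -0.07438077398225268 [ 0.9182668  -0.19421758  0.62506157] [-0.53685822  0.21270296 -0.81641944] 0.9958125
side 433.52992769676564 -0.06695244455397847 [ 0.37656849 -0.68561643  0.66558323] [ 0.14663159  0.71782486 -0.68060755] 0.99612890625
wrist 323.5922290781518 0.00418522573768095 [ 0.28063556 -0.61911571  0.37257458] [-0.30194913 -0.09372594 -0.94870553] 0.99608203125
{'time': 0.15, 'qpos': array([ 1.15691565,  0.47762659,  0.02236362,  1.55618421, -0.01146668,
        1.10928503, -0.08311844]), 'joint_velocities': array([ 0.00131278, -0.00232282,  0.00236469, -0.00390356, -0.000827  ,
       -0.0001231 , -0.00054856]), 'joint_torque': array([ 1.93159867e-03, -5.96924686e+01,  1.60946354e+00, -2.81489843e+01,
        1.25977438e-02,  6.63254628e-03, -1.01538652e-05]), 'tcp_pos': array([ 0.2030859 , -0.64337387,  0.3031553 ]), 'orientation': array([-6.66051596e-04,  9.88334822e-01,  1.52295133e-01, -1.70105877e-04]), 'force': array([-0.24605144, -0.052729  , -0.38778294]), 'torque': array([-0.00965523,  0.03271005, -0.01209858]), 'gripper_force': 0.0, 'opening': 0.08518320153974182}
```

View pics/scene0.png

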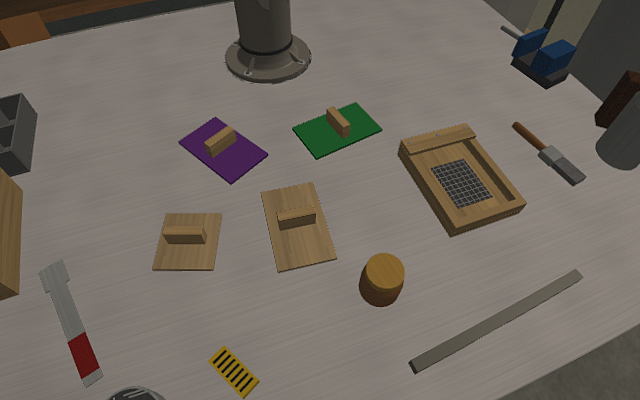

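View pics/side0.png

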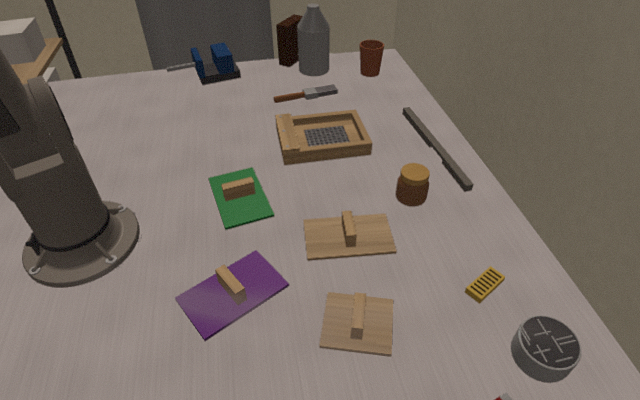

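Scene view: the long board is at about (298,227), the hive floor at (462,180) with its lip at upper left, the short board at (187,241) and the jar at (382,280). In the side view, the long board is at (349,236), the hive at (323,135) and the jar at (412,184).

```bash
python3 - <<'E'
import cv2
s=cv2.imread('pics/scene0.png')[115:285,250:540]; cv2.imwrite('pics/sc.png',cv2.resize(s,None,fx=2.75,fy=2.75,interpolation=cv2.INTER_CUBIC))
s=cv2.imread('pics/side0.png')[100:270,265:405]; cv2.imwrite('pics/sd.png',cv2.resize(s,None,fx=3.5,fy=3.5,interpolation=cv2.INTER_CUBIC))
E
```

```text
(no output)
```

View pics/sc.png

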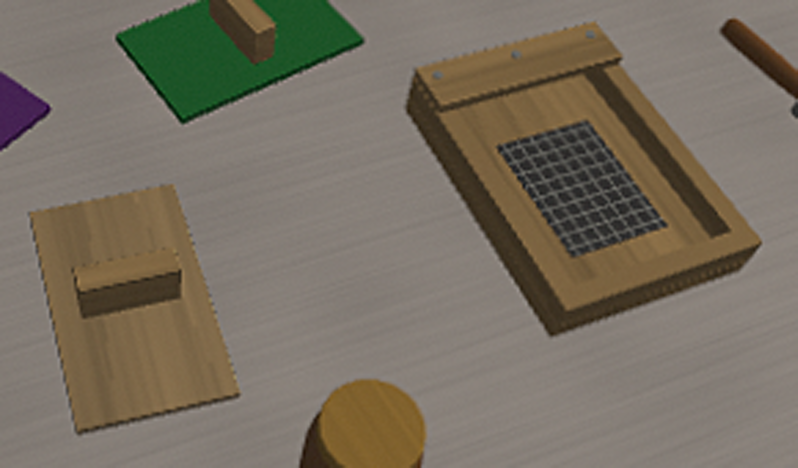

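View pics/sd.png

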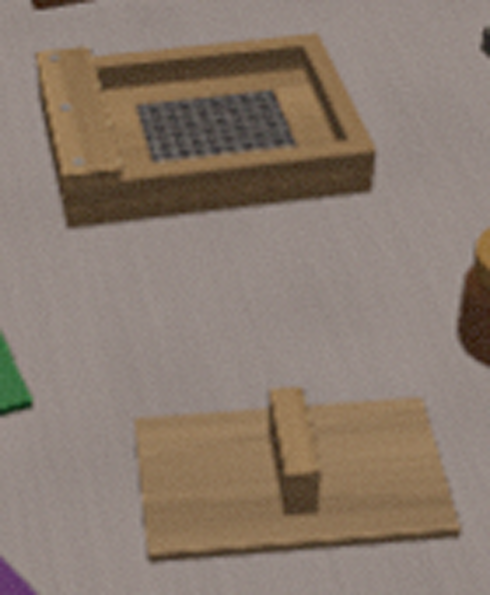

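The crops show the corners clearly. I'll triangulate the board, grip, lip and rim corners from the two views and check them against depth.

```bash
python3 - <<'E'
from h import *
ca,cb=[np.load(f'pics/{n}0.npz') for n in('scene','side')]
A=np.array([(30,212),(172,185),(239,395),(78,429),(75,268),(178,250),(182,268),(78,290),(416,70),(595,23),(622,58),(442,108),(760,241),(553,320)],float)
B=np.array([(148,553),(136,421),(425,398),(460,530),(283,474),(269,390),(302,387),(319,470),(62,178),(38,52),(90,48),(122,172),(322,37),(374,152)],float)
A=(A+.5)/2.75-.5+[250,115]; B=(B+.5)/3.5-.5+[265,100]
P=lambda c:np.c_[cv2.Rodrigues(c['rvec'])[0],c['tvec'].ravel()]
X=cv2.triangulatePoints(P(ca),P(cb),rays(ca,A)[:,:2].T,rays(cb,B)[:,:2].T); X=(X[:3]/X[3]).T
print(np.round(X*1e3,0))
def rect(Pt,L,W,nm):
    # rigid 2D fit of corners ordered (-,-),(-,+),(+,+),(+,-)
    M=np.array([(-L,-W),(-L,W),(L,W),(L,-W)])/2
    H=(M-M.mean(0)).T@(Pt-Pt.mean(0)); a=np.arctan2(H[0,1]-H[1,0],H[0,0]+H[1,1])
    print(nm,np.round(Pt.mean(0),4),'yaw',round(a,4), 'edges',np.round(np.linalg.norm(np.roll(Pt,-1,0)-Pt,axis=1),4))
z={'board':.008,'grip':.044,'hive':.043}
rect(X[:4,:2],.18,.11,'board tri');rect(X[4:8,:2],.02,.07,'grip tri'); rect(X[8:12,:2],.042,.166,'lip tri'); rect(X[[8,9,12,13],:2],.226,.166,'hive tri')
for c,p,n in((ca,A,'scene'),(cb,B,'side')):
    rect(onplane(c,p[:4],.008)[:,:2],.18,.11,n+' board');rect(onplane(c,p[4:8],.044)[:,:2],.02,.07,n+' grip')
    h=np.r_[onplane(c,p[8:10],.048),onplane(c,p[12:14],.038)];rect(h[:,:2],.226,.166,n+' hive')
# depth heights
for c,n in((ca,'scene'),(cb,'side')):
    v,u=np.mgrid[:400,:640]; W=world(c,np.c_[u.ravel(),v.ravel()],c['d'].ravel())
    W=W[c['d'].ravel()>0]
    def near(cx,cy,r): 
        m=np.hypot(W[:,0]-cx,W[:,1]-cy)<r; return np.round(np.percentile(W[m,2],[5,50,95]),4)
    g=X[4:8,:2].mean(0); print(n,'grip z',near(*g,.007),'board z',near(*(g+[.05,0]),.02)); h=X[8:12,:2].mean(0); print('lip z',near(*h,.012))
E
```

```text
[[ 454. -139.    7.]
 [ 465.  -32.    5.]
 [ 645.  -49.    6.]
 [ 632. -156.    6.]
 [ 534. -126.   40.]
 [ 543.  -55.   38.]
 [ 561.  -59.   42.]
 [ 554. -129.   44.]
 [ 449.  176.   43.]
 [ 451.  340.   45.]
 [ 492.  339.   44.]
 [ 491.  176.   42.]
 [ 676.  336.   36.]
 [ 675.  166.   36.]]
board tri [ 0.5488 -0.0941] yaw -0.0996 edges [0.1077 0.1807 0.1075 0.1786]
grip tri [ 0.5479 -0.0924] yaw -0.1151 edges [0.071  0.0187 0.0702 0.0199]
lip tri [0.4707 0.2578] yaw -0.0117 edges [0.164  0.0405 0.1632 0.042 ]
hive tri [0.5628 0.2543] yaw -0.0251 edges [0.164  0.2249 0.1703 0.2262]
scene board [ 0.5496 -0.0941] yaw -0.0999 edges [0.1076 0.1798 0.107  0.1786]
scene grip [ 0.5495 -0.0928] yaw -0.1192 edges [0.0703 0.0148 0.0707 0.0176]
scene hive [0.565  0.2519] yaw -0.0159 edges [0.165  0.2219 0.1774 0.227 ]
side board [ 0.5485 -0.0964] yaw -0.1 edges [0.105  0.1801 0.1082 0.1782]
side grip [ 0.5472 -0.0955] yaw -0.1052 edges [0.0677 0.0198 0.0673 0.0205]
side hive [0.5619 0.2502] yaw -0.0135 edges [0.1671 0.2248 0.1604 0.2241]
scene grip z [0.0422 0.0442 0.0458] board z [0.0066 0.0083 0.01  ]
lip z [0.0162 0.0482 0.05  ]
side grip z [0.0416 0.0441 0.0456] board z [0.0062 0.0082 0.0098]
lip z [0.0454 0.0466 0.0482]
```

```bash
cat >> h.py <<'E'
def quat(psi,th=0,a=np.pi/2):
    r=R.from_euler('z',psi)*R.from_euler('y',-th)*R.from_euler('z',a)*R.from_euler('x',np.pi)
    return r.as_quat(scalar_first=True)
E
python3 - <<'E'
from h import *
q0=env.get_state()['qpos']
for a in(np.pi/2,-np.pi/2):
    for nm,p,q in(('b',[.549,-.094,.084],quat(-.1,0,a)),('h',[.563,.2535,.3],quat(-.014,0,a)),('t',[.52,.2535,.13],quat(-.014,.4,a)),('f',[.563,.2535,.1],quat(-.014,0,a))):
        s=kin.inverse_kinematics(p,q); print(round(a,2),nm,None if s is None else np.round(s,2))
E
```

```text
1.57 b [ 0.41  0.63 -0.45  1.96  0.45  0.64 -0.43]
1.57 h [ 0.21  0.61 -1.07  1.65  0.56  1.22 -0.99]
1.57 t [-0.35  0.5  -0.39  2.11  1.1   0.49 -1.66]
1.57 f [ 0.08  0.81 -0.86  1.79  0.77  0.91 -1.14]
-1.57 b [-0.74  1.12  1.26  2.04 -1.28  1.11 -2.09]
-1.57 h [ 0.27  0.67 -1.18  1.65  0.65  1.27  2.09]
-1.57 t [-1.31  0.64  0.84  2.17 -0.91  0.27 -2.96]
-1.57 f [ 0.26  1.01 -1.2   1.78  1.05  1.14  1.83]
```

```bash
python3 - <<'E'
from h import *
env.reach([.563,.2535,.3],quat(-.014))
c=calibration('wrist'); p,d=camera('wrist'); cv2.imwrite('pics/w1.png',p); np.savez('pics/w1.npz',p=p,d=d,**{k:np.array(v) for k,v in c.items()})
s=env.get_state(); print(s['time'],s['tcp_pos'],s['qpos'].round(2))
E
```

```text
3.575 [0.56340176 0.25276415 0.29984615] [ 0.21  0.61 -1.06  1.65  0.56  1.22 -0.99]
```

View pics/w1.png

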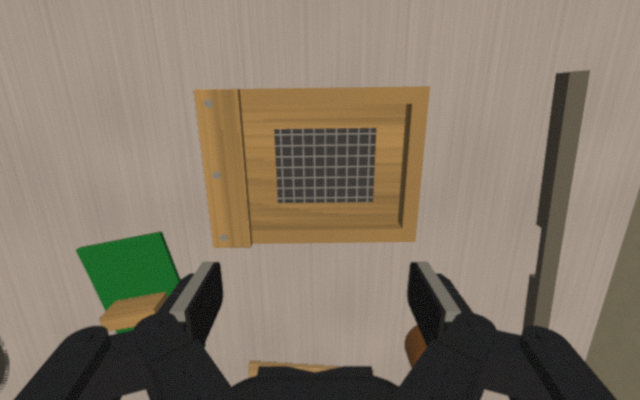

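The wrist view shows the hive floor with lip corners (195,91), (213,247), (239,91), (251,245) and rim corners (429,87), (415,242). I'll compute its pose, then go to the board.

```bash
python3 - <<'E'
from h import *
c=np.load('pics/w1.npz')
L=onplane(c,[(195,91),(213,247),(239,91),(251,245)],.048); T=onplane(c,[(429,87),(415,242)],.038)
print(L.round(4),T.round(4))
print('centre from outer', (L[:2].mean(0)+T.mean(0))/2,'lip dirs',[float(np.arctan2(-(a-b)[0],(a-b)[1]).round(4)) for a,b in((L[0],L[1]),(L[2],L[3]),(T[0],T[1]))])
env.reach([.549,-.094,.16],quat(-.1))
c=calibration('wrist'); p,d=camera('wrist'); cv2.imwrite('pics/w2.png',p); np.savez('pics/w2.npz',p=p,d=d,**{k:np.array(v) for k,v in c.items()})
s=env.get_state(); print(s['time'],s['tcp_pos'],s['qpos'].round(2))
E
```

```text
[[0.4522 0.3359 0.048 ]
 [0.4505 0.1733 0.048 ]
 [0.4936 0.3354 0.048 ]
 [0.4925 0.1751 0.048 ]] [[0.6753 0.3364 0.038 ]
 [0.6756 0.1712 0.038 ]]
centre from outer [0.56340225 0.25418399 0.043     ] lip dirs [-0.0102, -0.0066, 0.002]
5.025 [ 0.54982784 -0.09215082  0.16082655] [ 0.77  0.67 -0.97  1.91  0.69  0.93 -0.63]
```

View pics/w2.png

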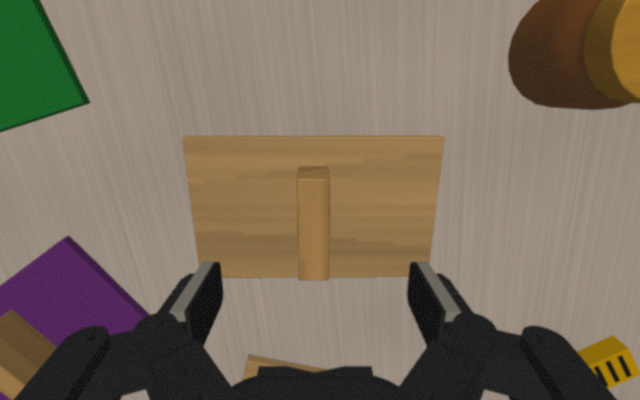

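Wrist view: the board is square to the image, with the bar at columns 297–329, centred between the fingers (mid column 315). The grasp can go ahead.

```bash
cat >> h.py <<'E'
H=np.array([.5634,.2542]); HY=-.007
OFF=np.array([0,0,.084])   # TCP in board frame
def bpose(xe,ze,th,y=0.):
    """TCP pose so that the board's low (-x) bottom edge is at hive-frame xe, world height ze"""
    r=R.from_euler('y',-th); p=np.array([xe,y,ze])+r.apply(np.array([.09,0,0])+OFF)
    p=R.from_euler('z',HY).apply(p)+[*H,0]; return p,quat(HY,th)
E
python3 - <<'E'
from h import *
q=quat(-.1)
print(env.movel([.549,-.094,.084],.1,rot=q,stop_force=15)); print(env.get_state()['tcp_pos'])
env.grip(0.0,60); s=env.get_state(); print(s['opening'],s['gripper_force'])
env.movel([.549,-.094,.22],.15); s=env.get_state(); print(s['time'],s['tcp_pos'],s['opening'],s['force'])
for xe,ze,th in((-.058,.075,.4),(-.058,.021,.4),(-.09,.02,.4),(-.09,.018,0)):
    p,o=bpose(xe,ze,th); print(p.round(3),kin.inverse_kinematics(p,o))
E
```

```text
False
[ 0.54940068 -0.09384858  0.08441068]
0.019346968235024464 59.76071119308472
7.6083 [ 0.54836768 -0.09418578  0.21901005] 0.01929512306373084 [-0.72255339 -0.00846137 -1.56992339]
[0.556 0.254 0.187] [-0.08160126  0.49932498 -0.68427404  1.99853336  1.01342713  0.66061991
 -1.46385515]
[0.556 0.254 0.133] [-0.23206278  0.54877463 -0.49616354  2.03344709  1.10859125  0.54429949
 -1.58736616]
[0.524 0.254 0.132] [-0.3436227   0.49938828 -0.39515718  2.10240124  1.09356627  0.48846757
 -1.64008669]
[0.563 0.254 0.102] [ 0.09754643  0.81982909 -0.88954892  1.79033847  0.7872933   0.929883
 -1.14964401]
```

```bash
python3 - <<'E'
from h import *
p,o=bpose(-.055,.11,.4); env.reach(p,o)
p,o=bpose(-.055,.06,.4); env.movel(p,.12,rot=o); env.dwell(.2)
s=env.get_state(); print(s['time'],s['tcp_pos'],p,s['opening'],s['force'])
for n in('scene','side'):
    p,d=camera(n); np.savez(f'pics/{n}2.npz',p=p,d=d)
    c=p[90:270,360:560] if n=='scene' else p[40:200,220:420]
    cv2.imwrite(f'pics/{n}2.png',cv2.resize(c,None,fx=3,fy=3,interpolation=cv2.INTER_CUBIC))
a,b=[cv2.imread(f'pics/{n}2.png') for n in('scene','side')]
cv2.imwrite('pics/m2.png',cv2.resize(np.hstack([cv2.resize(a,(600,540)),cv2.resize(b,(675,540))]),(800,339)))
E
```

```text
9.6917 [0.55910842 0.25438492 0.17340469] [0.55858447 0.25423371 0.17241677] 0.01890075037204467 [ 0.40491254 -0.03837886 -0.410153  ]
```

View pics/m2.png

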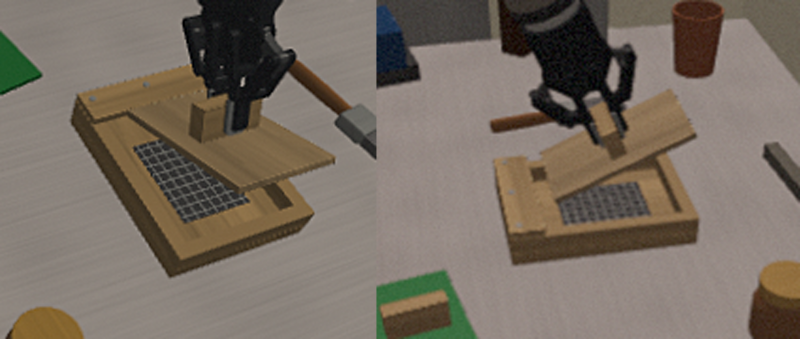

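The board is tilted about 23° above the opening. Its low end is just past the lip edge (right half, (540,152) to (557,197)) and it is centred across. Next I lower it, then slide it under the lip.

```bash
python3 - <<'E'
from h import *
def rep(t): s=env.get_state(); print(t,round(s['time'],2),s['tcp_pos'].round(4),s['opening'].round(4),s['force'].round(1))
p,o=bpose(-.055,.0215,.4); print(env.movel(p,.08,rot=o,stop_force=10),p.round(4)); rep('down')
p,o=bpose(-.090,.0205,.4); print(env.movel(p,.06,rot=o,stop_force=10),p.round(4)); rep('in')
env.dwell(.2); rep('dwell')
for n in('scene','side'):
    p,d=camera(n)
    c=p[90:270,360:560] if n=='scene' else p[40:200,220:420]
    cv2.imwrite(f'pics/{n}3.png',cv2.resize(c,(600,540) if n=='scene' else (675,540),interpolation=cv2.INTER_CUBIC))
a,b=[cv2.imread(f'pics/{n}3.png') for n in('scene','side')]
cv2.imwrite('pics/m3.png',cv2.resize(np.hstack([a,b]),(800,339)))
E
```

```text
False [0.5586 0.2542 0.1339]Traceback (most recent call last):
  File "<stdin>", line 3, in <module>
  File "<stdin>", line 2, in rep
AttributeError: 'float' object has no attribute 'round'
```

```bash
cat >> h.py <<'E'
def rep(t): s=env.get_state(); print(t,round(s['time'],2),s['tcp_pos'].round(4),round(s['opening'],4),s['force'].round(1))
E
python3 - <<'E'
from h import *
rep('down')
p,o=bpose(-.090,.0205,.4); print(env.movel(p,.06,rot=o,stop_force=10),p.round(4)); rep('in')
env.dwell(.2); rep('dwell')
for n in('scene','side'):
    p,d=camera(n)
    c=p[90:270,360:560] if n=='scene' else p[40:200,220:420]
    cv2.imwrite(f'pics/{n}3.png',cv2.resize(c,(600,540) if n=='scene' else (675,540),interpolation=cv2.INTER_CUBIC))
a,b=[cv2.imread(f'pics/{n}3.png') for n in('scene','side')]
cv2.imwrite('pics/m3.png',cv2.resize(np.hstack([a,b]),(800,339)))
E
```

```text
down 10.43 [0.5587 0.2545 0.1341] 0.0191 [ 0.1  0.5 -0.6]
False [0.5236 0.2545 0.1329]
in 11.16 [0.5238 0.2545 0.1331] 0.0193 [ 0.5  0.2 -1.1]
dwell 11.36 [0.524  0.2544 0.1329] 0.0192 [-0.3  1.1 -0.9]
```

View pics/m3.png

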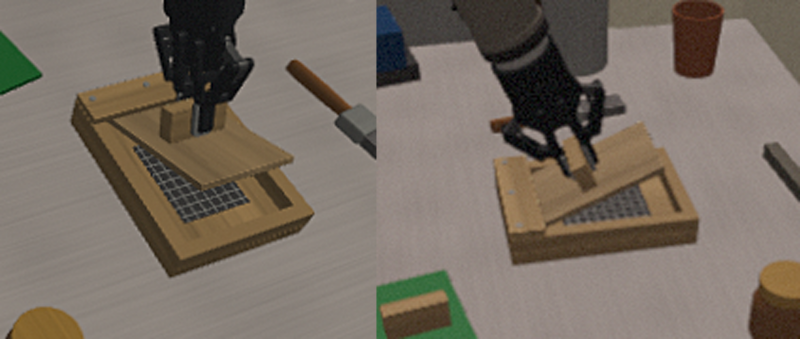

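The board's end is under the lip with no contact force. Now I rotate it down about the hooked end in small steps.

```bash
python3 - <<'E'
from h import *
for th in(.32,.24,.16,.09,.04,0):
    p,o=bpose(-.090,.0175+.0075*th,th); hit=env.movel(p,.05,rot=o,stop_force=15); rep((th,hit,p.round(4).tolist()))
    if hit: break
E
```

```text
(0.32, False, [0.5324, 0.2544, 0.1279]) 11.81 [0.5328 0.2541 0.1278] 0.019 [-0.1 -0.8 -1.3]
(0.24, False, [0.5409, 0.2544, 0.1223]) 12.16 [0.5406 0.2543 0.1221] 0.019 [-1.6  0.7 -0.9]
(0.16, False, [0.5489, 0.2543, 0.116]) 12.51 [0.5484 0.2543 0.1158] 0.019 [-0.3  0.6 -1.2]
(0.09, False, [0.5555, 0.2543, 0.1099]) 12.84 [0.5551 0.2543 0.1099] 0.0194 [ 0.2  0.2 -1.7]
(0.04, False, [0.56, 0.2542, 0.1053]) 13.12 [0.5598 0.2542 0.1053] 0.0194 [-0.   0.3 -0.6]
(0, False, [0.5634, 0.2542, 0.1015]) 13.37 [0.5634 0.2541 0.1014] 0.0192 [ 0.1  0.2 -1.5]
```

```bash
python3 - <<'E'
from h import *
p,o=bpose(-.090,.014,0); print(env.movel(p,.015,rot=o,stop_force=5)); rep('touch')
env.grip(.05); env.dwell(.2); rep('open')
p[2]+=.14; env.movel(p,.12); 
p[1]-=.07; p[2]+=.04; env.movel(p,.15); rep('up')
c=calibration('wrist'); pw,dw=camera('wrist'); np.savez('pics/w4.npz',p=pw,d=dw,**{k:np.array(v) for k,v in c.items()})
for n in('scene',):
    p,d=camera(n); a=cv2.resize(p[90:310,340:560],(400,400),interpolation=cv2.INTER_CUBIC)
cv2.imwrite('pics/m4.png',np.hstack([a,cv2.resize(pw[0:320,160:480],(400,400),interpolation=cv2.INTER_CUBIC)]))
E
```

```text
True
touch 13.59 [0.5631 0.2545 0.1003] 0.0191 [-0.2 -0.4  4.8]
open 14.19 [0.563  0.2538 0.0991] 0.0501 [ 0.5 -0.2  0.1]
up 16.18 [0.5631 0.1847 0.2777] 0.0501 [-0.2  0.2 -0.4]
```

View pics/m4.png

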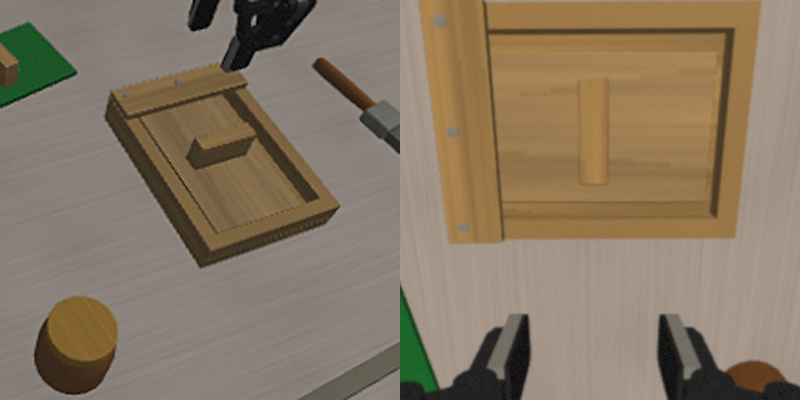

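The board lies flat inside the rim with one end under the lip and the fingers clear of it; the jar looks undisturbed. I'll do one quick depth check of its tilt and position, and hand in if it passes.

```bash
python3 - <<'E'
from h import *
c=np.load('pics/w4.npz'); v,u=np.mgrid[:400,:640]; W=world(c,np.c_[u.ravel(),v.ravel()],c['d'].ravel()); W=W[c['d'].ravel()>0]
l=R.from_euler('z',-HY).apply(W-[*H,0])
m=(l[:,0]>-.06)&(l[:,0]<.075)&(abs(l[:,1])<.045)&(abs(l[:,0])>.02)
A=np.c_[l[m,:2],np.ones(m.sum())]; k=np.linalg.lstsq(A,l[m,2],rcond=None)[0]; print('slope',k[:2].round(4),'top z',k[2].round(4))
g=l[(l[:,2]>.045)&(abs(l[:,0])<.05)&(abs(l[:,1])<.06)]; 
print('grip x',(np.percentile(g[:,0],[1,99])).round(4),'y',np.percentile(g[:,1],[1,99]).round(4))
ok=abs(k[:2]).max()<.03 and abs(k[2]-.024)<.003
print(ok, job.job_done() if ok else None)
E
```

```text
slope [0.0003 0.0013] top z 0.0235
grip x [-0.0495  0.0495] y [-0.0599  0.0285]
the job is handed in; nothing more can be done
True None
```

The long board lies flat on the seat with one end under the lip, measured tilt about 0.1° and its top at 23.5 mm (24 mm expected); I moved neither the short board nor the jar, and the job is handed in after about 16 s of robot time.

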